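# Sound the heater block's probe well with the depth rod

### The arm

A 6-joint arm with a two-finger parallel gripper is mounted at the origin on a cart in front of the work surface, level with it; the furniture and walls round the work are solid. World frame = base frame: x ahead of the robot, y to its left, z up, the work surface at z = 0. Lengths are in m, angles in rad, forces in N, time in s.
With the tool pointing down it reaches from about 0.375 to 0.9 m from the base axis. Payload 3.1 kg.
Tool frame: the origin (TCP) lies at the very end of the fingers, on their centre line; the grasp point (between the pads) lies 19 mm behind it (grip_depth is the distance from the TCP to the grasp point, in m); z points along the fingers, y is the line along which they close (so a half turn about z gives the same grasp; the last joint's range is limited). The gripper opens to 85 mm and grips with 20 to 120 N. Pads are 22 mm wide; open, the fingers measure 114 mm over their backs; the gripper's body (76 mm by 85 mm) begins 54 mm behind the grasp point. The pads swing forward as they close: fully open they stand 13 mm farther back than shut.
Start: joints at [-1.351, 0.527, 1.433, -0, 1.181, -0.178], TCP at [0.242, -0.576, 0.231] pointing down, gripper open.
Joint ranges: [-3.08, 3.08], [-0.75, 2.2], [0.22, 2.44], [-1.43, 4.57], [0, 2.65], [-2.85, 2.85]. Speed limits (rad/s): [2.79, 2.79, 3.14, 3.14, 3.14, 3.14].

### API

Orientations are given as a unit quaternion [x, y, z, w].
In Python, from station import * gives the robot as it stands.
- The arm moves only by the tool apply_moves, never from a script. Its argument "plan" is a list of rows, each a list of 7 numbers: the shift along the tool's x, y, z in m, then the turn, a rotation vector about the tool's x, y, z in rad, then the gripper command: -1 is fully open, 1 is shut, values between are in proportion. In form: [[dx, dy, dz, wx, wy, wz, jaw], ...]. A call has 1 to 8 rows; each row shifts and turns the commanded pose from where the row before left it, along the tool's axes as they then stand; what a row does not reach is not made up. A row lasts 1/8 s, in which the tool goes at most 62.5 mm and 10.7 degrees, less where a joint would pass 70% of its speed; a pose out of reach is approached as far as the arm can. A call is refused whole if a number of a shift passes 0.0625 or a number of a turn 0.188, either way. A call with a gripper value outside its range is refused whole. The fingers move at their own pace and stop on an object; "force" is the grip in N (left out, the last holds). Time passes only in rows, so rows that do not move let the fingers close. It gives the time, the measured TCP pose, the force, the opening and the grip force at its end, in the units of the state.
- sense(): the state, without advancing time (a new reading comes with each control period).
- snapshot(name): name is "scene" or "side" or "wrist"; returns the picture (384x512x3 uint8, red, green, blue); there is no depth.
- calibration(name): a dict with "camera_matrix" (3x3 intrinsics, pixels), "R" (3x3) and "t" (3): a world point X has camera coordinates R X + t; the wrist camera has in their place "mount" (4x4, takes a point from camera to tool coordinates, whose origin is the TCP and whose axes are the flange's). Camera axes: x right, y down, z forward; pixel columns grow to the right and rows downward; lengths in m; the calibration is good to about 2 mm. A picture is of the moment at which its call begins: read the wrist's pose just before it. calibration takes no time and is no camera call.
- sign_off(): hands the job in; it is judged then, once.
The state is a dict: "t": time; "q": joint angles; "qd": joint speeds; "tau": joint torques, N m; "tcp_pos": TCP position; "tool_rot": TCP orientation; "force": force on the tool from outside, world axes, zero at the start; "ft_torque": the same for the moment, N m; "finger_gap": opening from 0.0 (shut) to 1.0 (fully open); "gripper_force": force on a finger pad.
Only numpy, scipy, OpenCV 4.12 (cv2) and the standard library are available. Lean on these libraries where they do the work, as an engineer would, in place of code of your own. Each camera call takes 0.05 s, during which the arm holds its last target. There are 200 camera calls.

### The job

Take the depth rod out of its blue stand, slide it down the probe well in the heater block and press it gently but fully home against the bottom of the well. Then push the rod's orange stop disc down until it lies on the top of the block, so that the exposed length can be read above it, and leave the rod standing there, still bottomed. Do not force anything, and leave the other things on the bench where they are.

Things in the scene. Friction and masses are not known exactly. Their poses are not given: they have to be found in the camera images.
- rod: Depth rod, loose, 0.11 to 0.18 kg, upright in the blue stand at the start. Origin: centre of its lower tip; z runs up the rod. Steel stem 12 mm in diameter, its last 10 mm tapering to 6 mm; black grip knob from 78 to 108 mm above the tip (its top). Dark rings every 5 mm on the stem are the scale.
- rod_knob (a point): Middle of the rod's black ribbed grip knob (18 mm diameter, 30 mm tall), 93 mm above the tip on the axis. It is gripped from above, the fingertips over the stop disc.
- disc: Orange stop disc on the rod's stem; origin at the centre of its underside, z up the rod; 64 mm diameter, rim 6 mm thick, hub 24 mm wide and 8 mm high. At the start its underside is 66 to 70 mm above the rod's tip, just under the knob. It slides down the stem up to 45 mm against about 3 N of friction and stays where it is put.
- block: Aluminium heater block, fixed, 96 x 96 x 70 mm on its low white base; origin at bench level under its centre, z up; flat top face 100 mm above the bench, the probe well in the middle.
- well_mouth (a point): Centre of the mouth of the probe well, level with the block's top; z up. A vertical blind bore 14 mm wide, chamfer 3 mm. Its depth differs from time to time: 46 to 62 mm, hidden. 28 to 38 mm down, sprung clips first resist the tip with up to 10 N (not the bottom!), then drag on the rod with 1 to 5 N, so it does not fall home by itself; the bottom is hard, a steep rise of force.
- base: White low base of the heater (150 x 116 x 30 mm), fixed under the block and one with it; it carries the hard bottom of the well, on which a small light sprung button stands 2 mm proud (under 1 N). Same origin and axes as the block; small black panel on its -x side.
- stand: Fixed blue parking stand: 84 x 84 x 6 mm foot, 56 x 56 mm post up to 60 mm, with a vertical hole 16 mm wide in the middle, its floor 6 mm above the bench. Origin at bench level under its centre.
- beaker: Small glass beaker, 58 mm wide, 70 mm high, bystander; origin under its centre.
- meter: White hand-held meter lying flat, 144 x 66 x 28 mm, bystander; origin under its centre.
- timer: Grey bench timer, 58 x 58 x 18 mm, bystander; origin under its centre.
- dish: Open aluminium moisture dish, 64 mm wide, 21 mm high, bystander; origin under its centre.
- tape: Roll of tan masking tape lying flat, 96 mm wide, 25 mm high, bystander; origin under its centre.
- red_marker: Red and white marker pen lying flat, 17 x 135 x 16 mm, bystander; origin under its centre.
Not all that is in view belongs to the job. There is more than one size of the rod; the job needs the smaller.

How it is judged:
On the way, in this order (a step that is already met when the one before it is completed fails the run):
1. the rod stands in the well and is pressed on its bottom (over 4 N on the floor of the well) (horizontal distance between rod and well_mouth below 0.003 m and z of rod in the frame of well_mouth below -0.042 m and angle between rod's own z axis and vertical below 0.08 rad and contact force between rod and base above 4 N), for 0.1 s.
2. the stop disc lies on the block's top face, within 2 mm, the rod still in the well (horizontal distance between rod and well_mouth below 0.003 m and z of rod in the frame of well_mouth below -0.042 m and angle between rod's own z axis and vertical below 0.08 rad and z of disc in the frame of well_mouth below 0.002 m), for 0.2 s.
At the end, for the whole second after the job is handed in: The rod stands upright (within 0.08 rad) in the well, its tip within 3 mm of the well's axis, at least 42 mm down and still on the bottom of the well (over 0.05 N on it; its sprung button allows about 2 mm); the underside of the disc is within 2 mm of the block's top face; all at rest and released (all of step 2 and contact force between rod and base above 0.05 N and linear speed of rod below 0.01 m/s); the robot touches nothing.
It fails at once if the rod is pressed on the bottom of the well with more than 25 N (contact force between rod and base above 25 N).
It fails at once if the stop disc is pressed on the heater with more than 25 N (contact force between disc and block above 25 N).
It fails at once if the rod is jammed against the heater with more than 70 N in all (the clips' grip counted) (contact force between rod and block above 70 N).
It fails at once if a bystander is shifted by more than 20 mm (distance of any of beaker, meter, timer, dish, tape, red_marker from where it was at the start of the episode above 0.02 m).
It also fails if it takes over 72 s, if anything falls off the work surface, if the arm or the gripper's body presses on something with over 40 N, if the wrist force passes 120 N, or if a joint passes its speed limit or range.

## Working session

There is one attempt and no reset: what is moved stays moved. The work goes in short steps, Python scripts to look and compute and a tool call to move; the robot and the scene stay as the last step left them, time stands still between calls to the robot, and variables do not carry over. Pictures are saved under pics/ and viewed, at most 10 in all, crops included, and the job is handed in when it is done.

Besides the shell and the picture viewer there is one more tool, called after "Call:" as a command line: name --pt "numbers of a row" for each row, then --argument value for the rest. apply_moves: Moves the arm, as the interface text tells. Its arguments: {"type":"object","properties":{"plan":{"type":"array"},"force":{"type":"number"}},"required":["plan"]}

```bash
mkdir -p pics; ls
python3 - <<'E'
from station import *
import cv2,numpy as np
a=snapshot("scene");b=snapshot("side")
cv2.imwrite("pics/scene.png",a[:,:,::-1]);cv2.imwrite("pics/side.png",b[:,:,::-1])
for n in("scene","side","wrist"):print(n,calibration(n))
print(sense())
E
```

```text
pics
scene {'camera_matrix': array([[451.10904058,   0.        , 256.51563168],
       [  0.        , 451.10904058, 184.03331537],
       [  0.        ,   0.        ,   1.        ]]), 'R': array([[ 0.85745981, -0.51454188, -0.00305341],
       [-0.33998018, -0.56208672, -0.75397082],
       [ 0.38623329,  0.64753778, -0.65690081]]), 't': array([-0.50090446,  0.23784699,  1.56335479])}
side {'camera_matrix': array([[408.76906922,   0.        , 258.64101666],
       [  0.        , 408.76906922, 194.62607461],
       [  0.        ,   0.        ,   1.        ]]), 'R': array([[-0.52544245,  0.85080898, -0.00585727],
       [ 0.55375968,  0.33674805, -0.76154511],
       [-0.645957  , -0.40339165, -0.64808543]]), 't': array([ 0.31360402, -0.22953294,  1.63525309])}
wrist {'camera_matrix': array([[338.1638318 ,   0.        , 254.32258921],
       [  0.        , 338.1638318 , 192.22632843],
       [  0.        ,   0.        ,   1.        ]]), 'mount': array([[ 2.18892965e-04, -9.52141865e-01, -3.05656378e-01,
         7.85482931e-02],
       [ 9.99999953e-01,  2.73718427e-04, -1.36512180e-04
[... 180 characters left out ...]
 1.00000000e+00]])}
{'t': 0.1, 'q': array([-1.35151992e+00,  5.28384303e-01,  1.43379645e+00, -2.25104587e-05,
        1.18142695e+00, -1.78506648e-01]), 'qd': array([ 0.00111657, -0.00170478, -0.0032132 , -0.00034905, -0.00101059,
        0.00149741]), 'tau': array([-2.96401422e-04, -4.43303883e+01, -1.78586304e+01, -2.00598943e-04,
        3.82524566e-03,  2.83288648e-05]), 'tcp_pos': array([ 0.2419804 , -0.57553519,  0.23041758]), 'tool_rot': array([ 9.80284851e-01,  1.97586931e-01, -3.09431195e-05, -1.00710242e-03]), 'force': array([ 0.42802996,  0.32385885, -0.22129061]), 'ft_torque': array([-0.00332559,  0.05338594,  0.00168675]), 'gripper_force': 0.0, 'finger_gap': 0.9981140051567081}
```

View pics/scene.png

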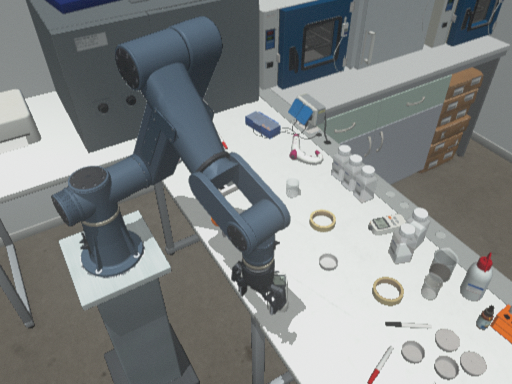

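View pics/side.png

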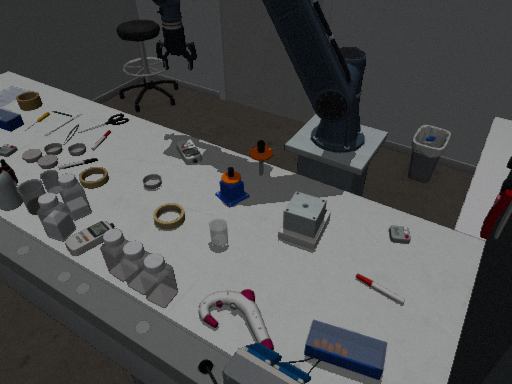

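The side view shows two candidates: the rod in the blue stand at about (231,182), and another orange-disc rod at about (261,155). The heater block is at (305,215). I'll confirm with an enlarged crop.

Run:
```python
import cv2
b=cv2.imread("pics/side.png")[125:255,165:345]
cv2.imwrite("pics/crop1.png",cv2.resize(b,None,fx=4.4,fy=4.4,interpolation=cv2.INTER_CUBIC))
```

```text
(no output)
```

View pics/crop1.png

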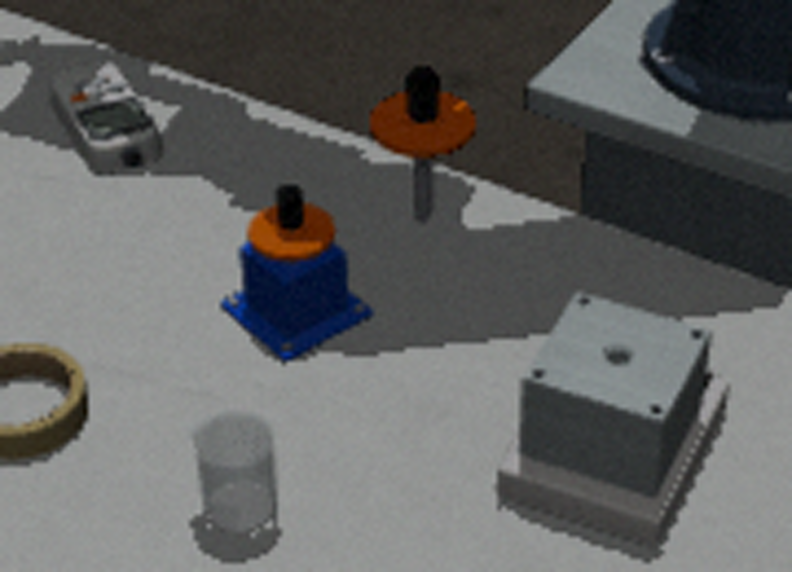

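The rod in the blue stand (crop 290,230) is the smaller one and sits in the stand as described. The free-standing one (crop 423,140) has a larger disc and a longer stem, so it is the decoy. The well mouth is at crop (618,356).

```bash
cat > h.py <<'E'
from station import *
import cv2,numpy as np
from scipy.spatial.transform import Rotation as Ro
def cam(name,s=None):
    c=calibration(name);K=c["camera_matrix"]
    if name=="wrist":
        T=np.eye(4);T[:3,:3]=Ro.from_quat(s["tool_rot"]).as_matrix();T[:3,3]=s["tcp_pos"]
        M=T@c["mount"];return K,M[:3,:3].T,-M[:3,:3].T@M[:3,3]
    return K,c["R"],c["t"]
def ray(cm,u,v,z):
    K,R,t=cm;d=R.T@np.linalg.inv(K)@[u,v,1];o=-R.T@t
    return o+d*(z-o[2])/d[2]
def proj(cm,X):
    K,R,t=cm;p=K@(R@np.array(X)+t);return p[:2]/p[2]
E
python3 - <<'E'
from h import *
c=cam("side")
f=lambda u,v:(165+u/4.4-.4,125+v/4.4-.4)
for n,u,v,z in[("knobtop",291,192,.114),("disc",291,230,.08),("well",618,356,.1),("blk c1",583,296,.1),("blk c2",712,333,.1),("blk c3",652,418,.1),("blk c4",522,377,.1),("bigdisc",423,122,.1),("bigtip",423,220,0),("beaker",238,505,0),("foot front",287,360,0),("foot l",222,303,.006),("foot r",372,312,.006)]:
    print(n,ray(c,*f(u,v),z).round(4))
print(Ro.from_quat(sense()["tool_rot"]).as_matrix().round(3))
E
```

```text
knobtop [ 0.5143 -0.1538  0.114 ]
disc [ 0.5157 -0.1549  0.08  ]
well [0.5357 0.1199 0.1   ]
blk c1 [0.4934 0.072  0.1   ]
blk c2 [0.4828 0.1628 0.1   ]
blk c3 [0.5768 0.1645 0.1   ]
blk c4 [0.586  0.0761 0.1   ]
bigdisc [ 0.3725 -0.1295  0.1   ]
bigtip [ 0.367  -0.1332  0.    ]
beaker [ 0.7003 -0.0755  0.    ]
foot front [ 0.5629 -0.1307  0.    ]
foot l [ 0.5408 -0.2056  0.006 ]
foot r [ 0.4905 -0.1027  0.006 ]
[[ 0.922  0.387 -0.   ]
 [ 0.387 -0.922  0.002]
 [ 0.    -0.002 -1.   ]]
```

Call:
apply_moves --pt "0 0 0 0 0 0.133 -1" --pt "0 0 0 0 0 0.133 -1" --pt "0 0 -0.01 0 0 0.133 -1" --pt "0.033 -0.05 0 0 0 0 -1" --pt "0.033 -0.05 0 0 0 0 -1" --pt "0.033 -0.05 0 0 0 0 -1" --pt "0.033 -0.05 0 0 0 0 -1" --pt "0.033 -0.05 0 0 0 0 -1"

```text
t: 1.1
tcp_pos: [0.4081, -0.3245, 0.2411]
tool_rot: [1.0, -0.001, -0.0, -0.0]
force: [1.3, 0.3, 0.8]
finger_gap: 0.994
gripper_force: 0.0
```

Call:
apply_moves --pt "0.033 -0.05 0 0 0 0 -1" --pt "0.033 -0.05 0 0 0 0 -1" --pt "0.033 -0.05 0 0 0 0 -1" --pt "0.008 -0.021 0 0 0 0 -1" --pt "0 0 0 0 0 0 -1" --pt "0 0 0 0 0 0 -1"

```text
t: 1.85
tcp_pos: [0.5143, -0.156, 0.2411]
tool_rot: [1.0, -0.001, -0.0, 0.0]
force: [0.1, 0.1, 0.5]
finger_gap: 0.999
gripper_force: 0.0
```

Run:
```python
from h import *
s=sense();a=snapshot("wrist");b=snapshot("scene")
cv2.imwrite("pics/w1.png",a[:,:,::-1]);cv2.imwrite("pics/scene2.png",b[:,:,::-1])
print(s["tcp_pos"],Ro.from_quat(s["tool_rot"]).as_matrix().round(3))
np.save("w1pose.npy",np.r_[s["tcp_pos"],s["tool_rot"]])
cm=cam("wrist",s);cs=cam("scene")
print("exp knob",proj(cm,[.514,-.154,.114]),"scene well",proj(cs,[.5357,.12,.1]),"scene knob",proj(cs,[.514,-.154,.114]))
cv2.imwrite("pics/w1s.png",np.hstack([a,b])[:,:,::-1])
cv2.imwrite("pics/w1s.png",cv2.resize(np.hstack([a,b])[:,:,::-1],(800,300)))
```

```text
[ 0.51428684 -0.15600805  0.24109009] [[ 1.    -0.001 -0.001]
 [-0.001 -1.    -0.   ]
 [-0.001  0.    -1.   ]]
exp knob [250.61256793 183.92215116] scene well [230.29013209 161.9804973 ] scene knob [261.83628543 202.13878468]
```

View pics/w1s.png

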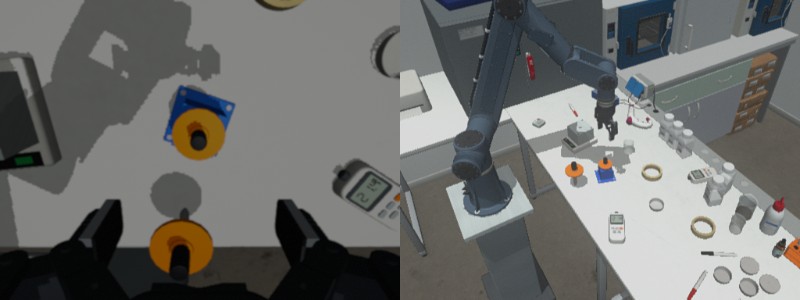

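The wrist view shows the small rod's knob at about (253,177) full-size, in the blue stand. The decoy rod is at (230,333). The scene view is now clear as well. I'll measure the knob, then go over the well for a close look before grasping.

Call:
apply_moves --pt "0.004 -0.055 0 0 0 0 -1" --pt "0.004 -0.055 0 0 0 0 -1" --pt "0.004 -0.055 0 0 0 0 -1" --pt "0.004 -0.055 0 0 0 0 -1" --pt "0.005 -0.055 0 0 0 0 -1" --pt "0 0 0 0 0 0 -1" --pt "0 0 0 0 0 0 -1"

```text
t: 2.82
tcp_pos: [0.536, 0.1184, 0.2412]
tool_rot: [1.0, -0.001, -0.0, 0.0]
force: [1.2, 0.2, 0.3]
finger_gap: 0.996
gripper_force: 0.0
```

Run:
```python
from h import *
s=sense();a=snapshot("wrist");np.save("w2pose.npy",np.r_[s["tcp_pos"],s["tool_rot"]])
cv2.imwrite("pics/w2.png",a[:,:,::-1])
cm=cam("wrist",s);print(s["tcp_pos"],proj(cm,[.5357,.12,.1]))
w=cv2.imread("pics/w1.png")
def crop(im,c,r=60,k=6.6):
    x,y=int(c[0])-r,int(c[1])-r;print(x,y);return cv2.resize(im[y:y+2*r,x:x+2*r],(400,400),interpolation=cv2.INTER_CUBIC)
cv2.imwrite("pics/c2.png",np.hstack([crop(w,(253,177)),crop(a[:,:,::-1],proj(cm,[.5357,.12,.1]))]))
```

```text
[0.53601073 0.1184221  0.24121884] [251.20344078 179.41357313]
193 117
191 119
```

View pics/c2.png

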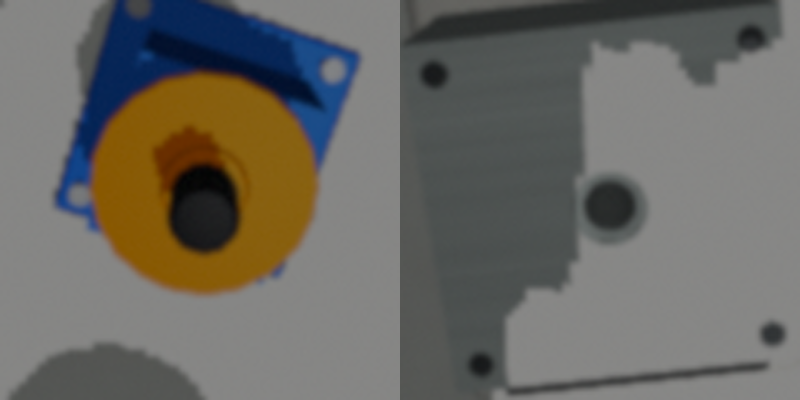

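Run:
```python
from h import *
def pose(f):
    p=np.load(f);return cam("wrist",dict(tcp_pos=p[:3],tool_rot=p[3:]))
c1,c2=pose("w1pose.npy"),pose("w2pose.npy")
w1,w2=cv2.imread("pics/w1.png"),cv2.imread("pics/w2.png")
# bore
g=cv2.cvtColor(w2,cv2.COLOR_BGR2GRAY)
m=(g<80).astype(np.uint8);n,l,st,ce=cv2.connectedComponentsWithStats(m)
i=l[180,253];print("bore",st[i],ce[i],ray(c2,*ce[i],.097))
print("chamfer",ray(c2,191+212/3.333-.35,119+208/3.333-.35,.1))
P=np.array([ray(c2,191+(u-400)/3.333-.35,119+v/3.333-.35,.1)[:2] for u,v in[(434,74),(751,38),(772,334),(481,365)]]);print("screws",P.mean(0),P)
# disc
h=cv2.cvtColor(w1,cv2.COLOR_BGR2HSV);m=((h[:,:,0]<22)&(h[:,:,1]>150)&(h[:,:,2]>50)).astype(np.uint8)
m[250:]=0
cn=max(cv2.findContours(m,0,2)[0],key=cv2.contourArea);(x,y),d,a=cv2.fitEllipse(cv2.convexHull(cn));print("disc",x,y,d,ray(c1,x,y,.078))
print("knob",ray(c1,193+204/3.333-.35,117+219/3.333-.35,.114))
sd=cam("side")
b=cv2.imread("pics/side.png");gg=cv2.cvtColor(b,cv2.COLOR_BGR2GRAY)
print(gg[202:211,298:314])
```

```text
bore [246 173  16  15 195] [253.67179487 180.17435897] [0.53416165 0.11786191 0.097     ]
chamfer [0.5342109 0.1173474 0.1      ]
screws [0.53396812 0.11800399] [[0.56935328 0.16211089]
 [0.5782167  0.08261246]
 [0.49865464 0.07405053]
 [0.48964787 0.1532421 ]]
disc 253.7046356201172 171.19422912597656 (65.82421875, 66.41527557373047) [ 0.51570912 -0.15649129  0.078     ]
knob [ 0.51534959 -0.15669348  0.114     ]
[[137 136 136 135 137 137 136 136 136 139 136 135 134 136 137 140]
 [141 142 139 138 132 127 119 119 121 129 134 135 134 134 135 134]
 [138 138 138 137  97 108  94  99  95 107 121 134 135 135 137 135]
 [136 137 138 137 104  71  60  60  55  74 100 129 138 135 135 136]
 [137 136 132 137 116  61  52  56  55  56 108 136 137 136 137 137]
 [136 136 138 136 132 115  78  71  87  93 127 136 138 136 139 134]
 [139 137 138 140 137 136 133 131 130 133 137 139 135 135 136 134]
 [141 141 140 137 137 140 140 141 141 138 136 138 138 136 135 133]
 [141 142 143 141 141 139 139 143 141 138 138 139 135 133 137 136]]
```

Knob at (0.5154, −0.1567), upright. Well at (0.5341, 0.1179).

Call:
apply_moves --pt "-0.004 0.055 0 0 0 0 -1" --pt "-0.004 0.055 0 0 0 0 -1" --pt "-0.004 0.055 0 0 0 0 -1" --pt "-0.004 0.055 0 0 0 0 -1" --pt "-0.0046 0.055 0 0 0 0 -1" --pt "0 0 0.04 0 0 0 -1" --pt "0 0 0.03 0 0 0 -1" --pt "0 0 0.03 0 0 0 -1"

```text
t: 3.88
tcp_pos: [0.5141, -0.158, 0.1405]
tool_rot: [1.0, -0.003, 0.0, 0.0]
force: [0.6, -0.2, -0.2]
finger_gap: 1.0
gripper_force: 0.0
```

Call:
apply_moves --pt "0 0 0.02 0 0 0 -1" --pt "0 0 0.015 0 0 0 -1" --pt "0 0 0.01 0 0 0 -1" --pt "0 0 0.006 0 0 0 -1" --pt "0 0 0 0 0 0 -1"

```text
t: 4.5
tcp_pos: [0.5151, -0.1556, 0.0903]
tool_rot: [1.0, -0.001, -0.0, 0.0]
force: [0.2, 0.0, 0.6]
finger_gap: 1.0
gripper_force: 0.0
```

Call:
apply_moves --pt "0 0.001 0.002 0 0 0 -0.5" --pt "0 0 0 0 0 0 0.0" --pt "0 0 0 0 0 0 0.4" --pt "0 0 0 0 0 0 1" --pt "0 0 0 0 0 0 1" --pt "0 0 0 0 0 0 1" --pt "0 0 0 0 0 0 1" --pt "0 0 0 0 0 0 1" --force 60

```text
t: 5.5
tcp_pos: [0.5152, -0.1565, 0.0886]
tool_rot: [1.0, -0.001, 0.0, 0.0]
force: [0.0, 0.6, 5.4]
finger_gap: 0.185
gripper_force: 58.7
```

Call:
apply_moves --pt "0 0 -0.01 0 0 0 1" --pt "0 0 -0.02 0 0 0 1" --pt "0 0 -0.03 0 0 0 1" --pt "0 0 -0.03 0 0 0 1" --pt "0 0 -0.03 0 0 0 1" --pt "0 0 -0.02 0 0 0 1" --pt "0 0 0 0 0 0 1" --pt "0 0 0 0 0 0 1"

```text
t: 6.5
tcp_pos: [0.5142, -0.1561, 0.2274]
tool_rot: [1.0, -0.001, -0.001, -0.0]
force: [-0.1, -0.7, -1.3]
finger_gap: 0.185
gripper_force: 58.7
```

Run:
```python
from h import *
s=sense();a=snapshot("side");b=snapshot("scene")
p=s["tcp_pos"];print(p,s["force"],s["finger_gap"])
o=[]
for n,im in(("side",a),("scene",b)):
    c=cam(n);u=proj(c,p-[0,0,.03]);x,y=int(u[0])-40,int(u[1])-40;print(n,x,y,proj(c,p-[0,0,.0826]))
    cv2.imwrite(f"pics/{n}3.png",im[:,:,::-1])
    o.append(cv2.resize(im[y:y+80,x:x+80,::-1],(400,400),interpolation=cv2.INTER_CUBIC))
cv2.imwrite("pics/c3.png",np.hstack(o))
```

```text
[ 0.51421921 -0.15613745  0.22737168] [-0.06026298 -0.73622251 -1.34911531] 0.18508291075024214
side 188 105 [229.63448826 160.0519559 ]
scene 222 144 [262.25333979 196.02781988]
```

View pics/c3.png

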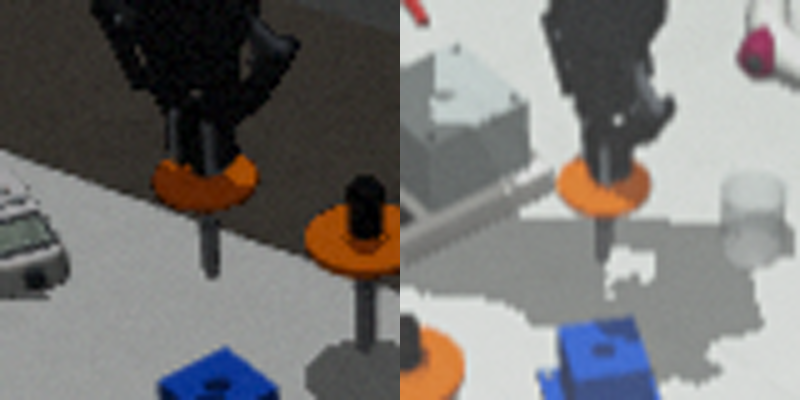

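The rod is held by the knob and hangs vertical, with its tip at side (230,160) and scene (262,196). Both match the prediction once the side camera's bias is allowed for. Moving over the well.

Call:
apply_moves --pt "0.004 -0.045 0 0 0 0 1" --pt "0.004 -0.045 0 0 0 0 1" --pt "0.004 -0.045 0 0 0 0 1" --pt "0.004 -0.045 0 0 0 0 1" --pt "0.004 -0.045 0 0 0 0 1" --pt "0 -0.045 0 0 0 0 1" --pt "0 -0.004 0 0 0 0 1" --pt "0 0 0 0 0 0 1"

```text
t: 7.6
tcp_pos: [0.5349, 0.1175, 0.2274]
tool_rot: [1.0, -0.0, -0.001, 0.0]
force: [0.1, 0.0, -1.4]
finger_gap: 0.19
gripper_force: 59.0
```

Call:
apply_moves --pt "0 0 0.02 0 0 0 1" --pt "0 0 0.01 0 0 0 1" --pt "0 0 0 0 0 0 1" --pt "0 0 0 0 0 0 1"

```text
t: 8.1
tcp_pos: [0.5358, 0.1169, 0.1987]
tool_rot: [1.0, -0.001, 0.0, 0.0]
force: [0.0, -0.1, -1.5]
finger_gap: 0.186
gripper_force: 59.0
```

Run:
```python
from h import *
s=sense();a=snapshot("side");b=snapshot("scene")
p=s["tcp_pos"];print(p,s["force"],Ro.from_quat(s["tool_rot"]).as_matrix().round(4)[:,2])
o=[]
for n,im in(("side",a),("scene",b)):
    c=cam(n);u=proj(c,p-[0,0,.08]);x,y=int(u[0])-35,int(u[1])-35;print(n,x,y,proj(c,p-[0,0,.0826]),proj(c,[.5341,.1179,.1]))
    cv2.imwrite(f"pics/{n}4.png",im[:,:,::-1])
    o.append(cv2.resize(im[y:y+70,x:x+70,::-1],(400,400),interpolation=cv2.INTER_CUBIC))
cv2.imwrite("pics/c4.png",np.hstack(o))
```

```text
[0.53583999 0.1169478  0.19865653] [ 0.02251214 -0.1151418  -1.50577947] [ 7.e-04 -1.e-04 -1.e+00]
side 269 165 [304.49227362 201.00015972] [304.6894718 204.9602444]
scene 195 123 [230.52375253 159.16451414] [230.18715992 162.39293078]
```

View pics/c4.png

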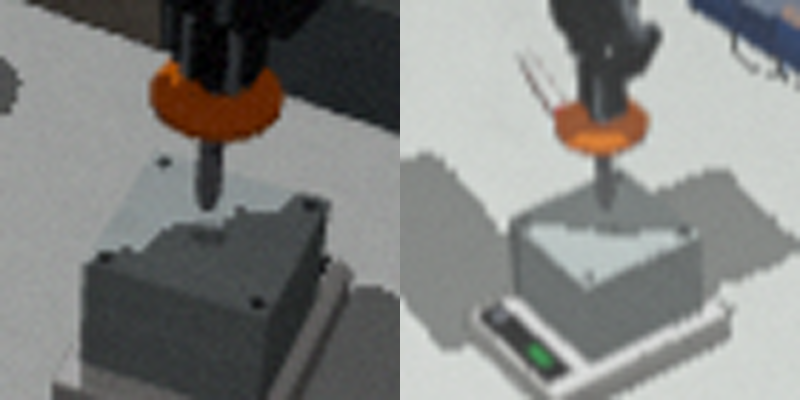

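The tip sits just above the mouth in both views: side crop (207,208) over the hole at (208,235). Small correction, then descend watching the force.

Call:
apply_moves --pt "-0.0018 -0.0012 0.003 0 0 0 1" --pt "0 0 0.004 0 0 0 1" --pt "0 0 0.004 0 0 0 1" --pt "0 0 0.003 0 0 0 1" --pt "0 0 0 0 0 0 1"

```text
t: 8.82
tcp_pos: [0.5334, 0.1187, 0.1839]
tool_rot: [1.0, -0.001, -0.0, 0.0]
force: [-0.3, 0.6, -1.4]
finger_gap: 0.188
gripper_force: 59.0
```

Call:
apply_moves --pt "0 0 0.002 0 0 0 1" --pt "0 0 0.002 0 0 0 1" --pt "0 0 0.002 0 0 0 1" --pt "0 0 0 0 0 0 1"

```text
t: 9.32
tcp_pos: [0.5334, 0.1187, 0.1781]
tool_rot: [1.0, -0.001, -0.0, 0.0]
force: [-0.4, 0.1, -1.9]
finger_gap: 0.188
gripper_force: 59.0
```

Call:
apply_moves --pt "0 0 0.002 0 0 0 1" --pt "0 0 0.002 0 0 0 1" --pt "0 0 0.002 0 0 0 1" --pt "0 0 0 0 0 0 1"

```text
t: 9.82
tcp_pos: [0.5336, 0.1187, 0.1721]
tool_rot: [1.0, -0.001, -0.0, -0.0]
force: [0.3, -0.5, -1.7]
finger_gap: 0.19
gripper_force: 59.0
```

Call:
apply_moves --pt "0 0 0.002 0 0 0 1" --pt "0 0 0.002 0 0 0 1" --pt "0 0 0.002 0 0 0 1" --pt "0 0 0 0 0 0 1"

```text
t: 10.32
tcp_pos: [0.5336, 0.1187, 0.1661]
tool_rot: [1.0, -0.001, -0.0, -0.0]
force: [-1.1, 0.5, -1.3]
finger_gap: 0.186
gripper_force: 59.0
```

Call:
apply_moves --pt "0 0 0.002 0 0 0 1" --pt "0 0 0.002 0 0 0 1" --pt "0 0 0.002 0 0 0 1" --pt "0 0 0 0 0 0 1"

```text
t: 10.82
tcp_pos: [0.5336, 0.1187, 0.1601]
tool_rot: [1.0, -0.001, -0.0, -0.0]
force: [0.5, -0.2, -2.3]
finger_gap: 0.188
gripper_force: 59.0
```

Call:
apply_moves --pt "0 0 0.002 0 0 0 1" --pt "0 0 0.002 0 0 0 1" --pt "0 0 0 0 0 0 1"

```text
t: 11.2
tcp_pos: [0.5336, 0.1187, 0.1561]
tool_rot: [1.0, -0.001, -0.0, -0.0]
force: [0.3, -0.2, -2.2]
finger_gap: 0.187
gripper_force: 59.0
```

Call:
apply_moves --pt "0 0 0.001 0 0 0 1" --pt "0 0 0.001 0 0 0 1" --pt "0 0 0.001 0 0 0 1"

```text
t: 11.58
tcp_pos: [0.5336, 0.1187, 0.1533]
tool_rot: [1.0, -0.001, 0.0, 0.0]
force: [-0.1, -0.8, -1.8]
finger_gap: 0.19
gripper_force: 59.0
```

Call:
apply_moves --pt "0 0 0.001 0 0 0 1" --pt "0 0 0.001 0 0 0 1" --pt "0 0 0.001 0 0 0 1"

```text
t: 11.95
tcp_pos: [0.5336, 0.1187, 0.1503]
tool_rot: [1.0, -0.001, 0.0, -0.0]
force: [0.8, 0.4, -1.1]
finger_gap: 0.187
gripper_force: 59.0
```

Call:
apply_moves --pt "0 0 0.001 0 0 0 1" --pt "0 0 0.001 0 0 0 1" --pt "0 0 0.001 0 0 0 1"

```text
t: 12.32
tcp_pos: [0.5338, 0.1185, 0.1476]
tool_rot: [1.0, -0.0, 0.0, 0.0]
force: [-0.4, -1.2, 2.9]
finger_gap: 0.186
gripper_force: 59.4
```

Call:
apply_moves --pt "0 0 0.001 0 0 0 1" --pt "0 0 0.001 0 0 0 1" --pt "0 0 0.001 0 0 0 1"

```text
t: 12.7
tcp_pos: [0.534, 0.1188, 0.1447]
tool_rot: [1.0, -0.001, 0.0, -0.0]
force: [0.4, -0.5, 7.1]
finger_gap: 0.185
gripper_force: 59.9
```

Call:
apply_moves --pt "0 0 0.001 0 0 0 1" --pt "0 0 0.001 0 0 0 1" --pt "0 0 0.001 0 0 0 1"

```text
t: 13.08
tcp_pos: [0.5341, 0.119, 0.1421]
tool_rot: [1.0, -0.001, 0.001, -0.0]
force: [0.5, -1.0, 5.4]
finger_gap: 0.185
gripper_force: 59.7
```

Call:
apply_moves --pt "0 0 0.001 0 0 0 1" --pt "0 0 0.001 0 0 0 1" --pt "0 0 0 0 0 0 1" --pt "0 0 0 0 0 0 1" --force 35

```text
t: 13.58
tcp_pos: [0.5338, 0.1188, 0.1394]
tool_rot: [1.0, -0.001, 0.0, -0.0]
force: [1.0, 0.3, 4.1]
finger_gap: 0.193
gripper_force: 59.5
```

Call:
apply_moves --pt "0 0 0 0 0 0 1" --pt "0 0 0 0 0 0 1"

```text
t: 13.82
tcp_pos: [0.5338, 0.1188, 0.1394]
tool_rot: [1.0, -0.001, 0.0, -0.0]
force: [0.2, 0.2, 3.0]
finger_gap: 0.188
gripper_force: 59.5
```

Call:
apply_moves --pt "0 0 0.0005 0 0 0 1" --pt "0 0 0.0005 0 0 0 1" --pt "0 0 0 0 0 0 1"

```text
t: 14.2
tcp_pos: [0.5337, 0.1187, 0.1383]
tool_rot: [1.0, -0.001, 0.0, -0.0]
force: [1.4, -0.5, 2.9]
finger_gap: 0.19
gripper_force: 59.6
```

Call:
apply_moves --pt "0 0 0.0005 0 0 0 1" --pt "0 0 0.0005 0 0 0 1" --pt "0 0 0 0 0 0 1"

```text
t: 14.58
tcp_pos: [0.5337, 0.1187, 0.1373]
tool_rot: [1.0, -0.001, 0.0, -0.0]
force: [0.7, 0.4, 4.4]
finger_gap: 0.187
gripper_force: 59.6
```

Call:
apply_moves --pt "0 0 0.0005 0 0 0 1" --pt "0 0 0.0005 0 0 0 1" --pt "0 0 0 0 0 0 1"

```text
t: 14.95
tcp_pos: [0.5335, 0.1187, 0.1361]
tool_rot: [1.0, -0.001, -0.0, -0.0]
force: [1.7, -0.6, 2.2]
finger_gap: 0.185
gripper_force: 59.4
```

Call:
apply_moves --pt "0 0 0.0005 0 0 0 1" --pt "0 0 0.0005 0 0 0 1" --pt "0 0 0 0 0 0 1"

```text
t: 15.32
tcp_pos: [0.5335, 0.1187, 0.1351]
tool_rot: [1.0, -0.001, -0.0, -0.0]
force: [1.5, 0.2, 1.9]
finger_gap: 0.189
gripper_force: 59.5
```

Call:
apply_moves --pt "0.0002 0 0.0005 0 0 0 1" --pt "0 0 0.0005 0 0 0 1" --pt "0 0 0 0 0 0 1"

```text
t: 15.7
tcp_pos: [0.5336, 0.1187, 0.1342]
tool_rot: [1.0, -0.001, -0.0, 0.0]
force: [0.5, -0.9, 2.1]
finger_gap: 0.188
gripper_force: 59.5
```

Call:
apply_moves --pt "0 0 0.0005 0 0 0 1" --pt "0 0 0.0005 0 0 0 1" --pt "0 0 0 0 0 0 1"

```text
t: 16.08
tcp_pos: [0.5337, 0.1187, 0.1333]
tool_rot: [1.0, -0.001, -0.0, -0.0]
force: [0.6, 0.9, 3.5]
finger_gap: 0.188
gripper_force: 59.6
```

Call:
apply_moves --pt "0 0 0.0005 0 0 0 1" --pt "0 0 0.0005 0 0 0 1" --pt "0 0 0 0 0 0 1"

```text
t: 16.45
tcp_pos: [0.5337, 0.1187, 0.1323]
tool_rot: [1.0, -0.001, -0.0, -0.0]
force: [0.2, 0.3, 4.3]
finger_gap: 0.186
gripper_force: 59.7
```

Call:
apply_moves --pt "0 0 0.0005 0 0 0 1" --pt "0 0 0.0005 0 0 0 1" --pt "0 0 0 0 0 0 1"

```text
t: 16.82
tcp_pos: [0.5337, 0.1187, 0.1311]
tool_rot: [1.0, -0.001, -0.0, -0.0]
force: [0.6, -0.4, 2.4]
finger_gap: 0.185
gripper_force: 59.5
```

Call:
apply_moves --pt "0 0 0.0005 0 0 0 1" --pt "0 0 0.0005 0 0 0 1" --pt "0 0 0 0 0 0 1"

```text
t: 17.2
tcp_pos: [0.5337, 0.1187, 0.1301]
tool_rot: [1.0, -0.001, -0.0, 0.0]
force: [0.5, -0.2, 2.6]
finger_gap: 0.187
gripper_force: 59.5
```

Call:
apply_moves --pt "0 0 0.0005 0 0 0 1" --pt "0 0 0.0005 0 0 0 1" --pt "0 0 0 0 0 0 1"

```text
t: 17.58
tcp_pos: [0.5338, 0.1187, 0.1294]
tool_rot: [1.0, -0.001, -0.0, 0.0]
force: [-0.9, 0.6, 5.4]
finger_gap: 0.187
gripper_force: 59.7
```

Call:
apply_moves --pt "0 0 0.0003 0 0 0 1" --pt "0 0 0.0003 0 0 0 1" --pt "0 0 0 0 0 0 1"

```text
t: 17.95
tcp_pos: [0.5338, 0.1187, 0.129]
tool_rot: [1.0, -0.001, 0.0, -0.0]
force: [-0.1, -0.3, 5.3]
finger_gap: 0.188
gripper_force: 59.7
```

Call:
apply_moves --pt "0 0 0.0004 0 0 0 1" --pt "0 0 0.0004 0 0 0 1" --pt "0 0 0 0 0 0 1"

```text
t: 18.32
tcp_pos: [0.5338, 0.1187, 0.1281]
tool_rot: [1.0, -0.001, 0.0, -0.0]
force: [0.3, -0.3, 5.0]
finger_gap: 0.188
gripper_force: 59.8
```

Call:
apply_moves --pt "0 0 0.0004 0 0 0 1" --pt "0 0 0.0004 0 0 0 1" --pt "0 0 0 0 0 0 1"

```text
t: 18.7
tcp_pos: [0.5338, 0.1187, 0.1272]
tool_rot: [1.0, -0.001, 0.0, -0.0]
force: [1.1, 0.3, 4.5]
finger_gap: 0.188
gripper_force: 59.7
```

Call:
apply_moves --pt "0 0 0.0004 0 0 0 1" --pt "0 0 0.0004 0 0 0 1" --pt "0 0 0 0 0 0 1"

```text
t: 19.08
tcp_pos: [0.5339, 0.1187, 0.127]
tool_rot: [1.0, -0.001, 0.0, 0.0]
force: [-0.8, -1.0, 9.4]
finger_gap: 0.189
gripper_force: 60.2
```

Call:
apply_moves --pt "0 0 0.0003 0 0 0 1" --pt "0 0 0 0 0 0 1" --pt "0 0 0 0 0 0 1"

```text
t: 19.45
tcp_pos: [0.534, 0.1187, 0.127]
tool_rot: [1.0, -0.001, 0.0, 0.0]
force: [0.1, 0.2, 11.3]
finger_gap: 0.189
gripper_force: 60.3
```

Call:
apply_moves --pt "0 0 0.0003 0 0 0 1" --pt "0 0 0 0 0 0 1" --pt "0 0 0 0 0 0 1"

```text
t: 19.82
tcp_pos: [0.5341, 0.1187, 0.127]
tool_rot: [1.0, -0.001, 0.001, 0.0]
force: [-1.1, -0.5, 12.1]
finger_gap: 0.187
gripper_force: 60.5
```

Call:
apply_moves --pt "0 0 0.0005 0 0 0 1" --pt "0 0 0 0 0 0 1" --pt "0 0 0 0 0 0 1" --pt "0 0 0 0 0 0 1"

```text
t: 20.32
tcp_pos: [0.5342, 0.1187, 0.1269]
tool_rot: [1.0, -0.001, 0.001, 0.0]
force: [-1.4, -0.9, 15.1]
finger_gap: 0.188
gripper_force: 60.9
```

The rod is bottomed: a hard stop at about 56 mm nominal, pressed with roughly 10 N on the floor. Releasing to a narrow opening that straddles the hub.

Call:
apply_moves --pt "0 0 0 0 0 0 0.5" --pt "0 0 0 0 0 0 0.28" --pt "0 0 0 0 0 0 0.28" --pt "0 0 0 0 0 0 0.28"

```text
t: 20.82
tcp_pos: [0.5334, 0.1187, 0.1247]
tool_rot: [1.0, -0.001, -0.001, -0.0]
force: [0.3, 0.2, 0.2]
finger_gap: 0.358
gripper_force: 0.0
```

Call:
apply_moves --pt "0 0 0.001 0 0 0 0.28" --pt "0 0 0.001 0 0 0 0.28" --pt "0 0 0.001 0 0 0 0.28" --pt "0 0 0.001 0 0 0 0.28" --pt "0 0 0.001 0 0 0 0.28" --pt "0 0 0.001 0 0 0 0.28" --pt "0 0 0.001 0 0 0 0.28"

```text
t: 21.7
tcp_pos: [0.5338, 0.1187, 0.1182]
tool_rot: [1.0, -0.001, -0.0, 0.0]
force: [0.9, 0.3, 0.5]
finger_gap: 0.36
gripper_force: 0.1
```

Call:
apply_moves --pt "0 0 0.001 0 0 0 0.28" --pt "0 0 0.001 0 0 0 0.28" --pt "0 0 0.001 0 0 0 0.28"

```text
t: 22.08
tcp_pos: [0.5339, 0.1187, 0.1154]
tool_rot: [1.0, -0.001, 0.0, -0.0]
force: [-0.2, -0.5, 3.3]
finger_gap: 0.358
gripper_force: 1.4
```

Call:
apply_moves --pt "0 0 0.001 0 0 0 0.28" --pt "0 0 0.001 0 0 0 0.28" --pt "0 0 0.001 0 0 0 0.28" --pt "0 0 0.001 0 0 0 0.28" --pt "0 0 0.001 0 0 0 0.28"

```text
t: 22.7
tcp_pos: [0.5338, 0.1187, 0.1101]
tool_rot: [1.0, -0.001, 0.0, -0.0]
force: [-0.1, -0.8, 2.3]
finger_gap: 0.363
gripper_force: 1.4
```

Call:
apply_moves --pt "0 0 0.001 0 0 0 0.28" --pt "0 0 0.001 0 0 0 0.28"

```text
t: 22.95
tcp_pos: [0.5338, 0.1187, 0.1082]
tool_rot: [1.0, -0.001, 0.0, -0.0]
force: [-1.2, -0.2, 3.0]
finger_gap: 0.361
gripper_force: 1.4
```

Call:
apply_moves --pt "0 0 0.0007 0 0 0 0.28" --pt "0 0 0.0007 0 0 0 0.28" --pt "0 0 0 0 0 0 0.28"

```text
t: 23.32
tcp_pos: [0.5338, 0.1187, 0.1067]
tool_rot: [1.0, -0.001, -0.0, -0.0]
force: [-0.2, -0.5, 2.1]
finger_gap: 0.36
gripper_force: 0.9
```

Call:
apply_moves --pt "0 0 0.0006 0 0 0 0.28" --pt "0 0 0.0006 0 0 0 0.28" --pt "0 0 0 0 0 0 0.28"

```text
t: 23.7
tcp_pos: [0.5338, 0.1187, 0.1056]
tool_rot: [1.0, -0.001, 0.0, -0.0]
force: [-0.1, -0.3, 1.6]
finger_gap: 0.359
gripper_force: 1.2
```

Call:
apply_moves --pt "0 0 0.0006 0 0 0 0.28" --pt "0 0 0.0006 0 0 0 0.28" --pt "0 0 0 0 0 0 0.28"

```text
t: 24.08
tcp_pos: [0.5338, 0.1187, 0.1055]
tool_rot: [1.0, -0.001, 0.0, 0.0]
force: [-1.8, -0.5, 9.9]
finger_gap: 0.357
gripper_force: 5.1
```

The disc lies on the block: hard contact with TCP z at 0.1055, which matches the 6 mm rim. I'll lift clear, then check the rod is still home with a light touch on the knob top.

Call:
apply_moves --pt "0 0 0 0 0 0 0.28" --pt "0 0 -0.003 0 0 0 0.28" --pt "0 0 -0.01 0 0 0 0.28" --pt "0 0 -0.02 0 0 0 0.28" --pt "0 0 -0.02 0 0 0 0.28" --pt "0 0 -0.015 0 0 0 0.28" --pt "0 0 0 0 0 0 0.28" --pt "0 0 0 0 0 0 0.28"

```text
t: 25.08
tcp_pos: [0.5333, 0.1186, 0.1719]
tool_rot: [1.0, -0.001, -0.001, 0.0]
force: [0.2, 0.4, 0.4]
finger_gap: 0.362
gripper_force: 0.0
```

Run:
```python
from h import *
s=sense();a=snapshot("side");w=snapshot("scene")
p=s["tcp_pos"];print(p,s["force"])
o=[]
for n,im in(("side",a),("scene",w)):
    u=proj(cam(n),[.534,.118,.12]);x,y=int(u[0])-35,int(u[1])-35
    o.append(cv2.resize(im[y:y+70,x:x+70,::-1],(400,400),interpolation=cv2.INTER_CUBIC))
cv2.imwrite("pics/c5.png",np.hstack(o))
```

```text
[0.5332726  0.1186495  0.17194431] [0.21874268 0.3742201  0.3858518 ]
```

View pics/c5.png

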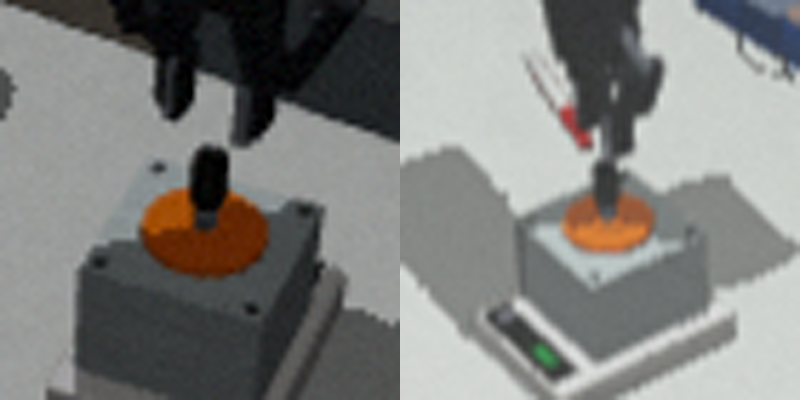

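The disc is flat on the block (side crop 205,233) and the rod is upright with a short stem showing under the knob. Now the gentle touch with closed fingers.

Call:
apply_moves --pt "0 0 0 0 0 0 1" --pt "0 0 0 0 0 0 1" --pt "0 0 0.005 0 0 0 1" --pt "0 0 0.005 0 0 0 1" --pt "0 0 0.003 0 0 0 1" --pt "0 0 0.002 0 0 0 1" --pt "0 0 0 0 0 0 1"

```text
t: 26.05
tcp_pos: [0.5337, 0.1187, 0.1572]
tool_rot: [1.0, -0.001, -0.0, 0.0]
force: [-0.4, 0.7, 0.3]
finger_gap: -0.002
gripper_force: 0.0
```

Call:
apply_moves --pt "0 0 0.0005 0 0 0 1" --pt "0 0 0.0005 0 0 0 1" --pt "0 0 0.0005 0 0 0 1" --pt "0 0 0 0 0 0 1"

```text
t: 26.55
tcp_pos: [0.5338, 0.1187, 0.1559]
tool_rot: [1.0, -0.001, 0.0, 0.0]
force: [0.3, -0.5, -0.6]
finger_gap: -0.004
gripper_force: 0.0
```

Call:
apply_moves --pt "0 0 0.0005 0 0 0 1" --pt "0 0 0.0005 0 0 0 1" --pt "0 0 0.0005 0 0 0 1" --pt "0 0 0 0 0 0 1"

```text
t: 27.05
tcp_pos: [0.5337, 0.1187, 0.1544]
tool_rot: [1.0, -0.001, -0.0, 0.0]
force: [-0.5, 0.5, 0.3]
finger_gap: 0.001
gripper_force: 0.0
```

Call:
apply_moves --pt "0 0 0.0005 0 0 0 1" --pt "0 0 0.0005 0 0 0 1" --pt "0 0 0 0 0 0 1"

```text
t: 27.42
tcp_pos: [0.5337, 0.1187, 0.1534]
tool_rot: [1.0, -0.001, -0.0, 0.0]
force: [-0.3, 0.6, -0.0]
finger_gap: -0.0
gripper_force: 0.0
```

Call:
apply_moves --pt "0 0 0.0005 0 0 0 1" --pt "0 0 0.0005 0 0 0 1" --pt "0 0 0 0 0 0 1"

```text
t: 27.8
tcp_pos: [0.5338, 0.1187, 0.1526]
tool_rot: [1.0, -0.001, 0.0, 0.0]
force: [-1.0, -0.4, 1.5]
finger_gap: 0.005
gripper_force: 0.8
```

Call:
apply_moves --pt "0 0 0.0005 0 0 0 1" --pt "0 0 0.0005 0 0 0 1" --pt "0 0 0 0 0 0 1"

```text
t: 28.18
tcp_pos: [0.534, 0.1187, 0.1525]
tool_rot: [1.0, -0.001, 0.0, 0.0]
force: [-1.4, -0.9, 7.9]
finger_gap: -0.001
gripper_force: 3.8
```

Call:
apply_moves --pt "0 0 0.0005 0 0 0 1" --pt "0 0 0 0 0 0 1" --pt "0 0 -0.004 0 0 0 1" --pt "0 0 -0.02 0 0 0 1" --pt "0 0 -0.03 0 0 0 1" --pt "0 0 -0.03 0 0 0 1" --pt "0 0 0 0 0 0 1" --pt "0 0 0 0 0 0 1"

```text
t: 29.18
tcp_pos: [0.533, 0.1187, 0.234]
tool_rot: [1.0, -0.001, -0.001, -0.0]
force: [-0.1, -0.2, -0.2]
finger_gap: -0.003
gripper_force: 0.0
```

Run:
```python
from h import *
s=sense();print(s["tcp_pos"],s["force"]);print(sign_off())
```

```text
[0.53303434 0.11865361 0.23397065] [-0.12438345 -0.16471597 -0.19154064]
the job is handed in; nothing more can be done
None
```

The smaller rod stands bottomed in the heater well, about 56 mm down, with its orange disc on the block's top face; I backed the gripper clear and handed the job in at about 29 s, but no verdict came back.

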